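# Lay an upright bearing bracket down in its drilling fixture and clamp it

### The job

The L-shaped bearing bracket stands on its foot in the fixture. With a fingertip, tip it over onto its flat back so that it lies on the two rails, easing its head down with a finger all the way so that it lands gently and never drops freely; then push it along the rails until its foot is hard against the end stop, and push the arm of the toggle clamp fully down onto it. Do all of this by pushing, without gripping or forcing the bracket or lifting its foot off the rails, and leave the oil bottle, roller, gauge block and bolt beside the fixture where they are.

Things in the scene. Friction and masses are not known exactly. Their poses are not given: they have to be found in the camera images.
- fixture: Fixed dark steel fixture plate, 190 x 144 mm, top 36 mm above the table on four feet. Origin on the table under the plate's centre, z up. A 54 mm wide channel runs along y, centre line at x = -50 mm. Its floor: two rails, 12 mm wide, 18 mm either side of that line, top at z = 44 mm, from the end stop (y = -60 mm) to the plate's edge (y = 72 mm). Beyond that edge is open air down to the table.
- end_stop (a point): Centre of the end stop's face, which looks to fixture +y, at the height of the rails' top. The stop is a steel block across the channel, 54 mm wide, 12 mm thick, top at z = 70 mm. Point axes as the fixture's.
- near_guide (a point): Middle of the top of the strip that guides the channel's side nearer the robot: 10 x 118 mm, top at z = 54 mm, 10 mm above the rails. The other side is guided at the same height by a short strip next to the stop and by the base block of the toggle clamp.
- bracket: Loose aluminium L-bracket, 0.27 to 0.5 kg, 50 wide (x), 150 tall (z), standing between the guides, foot 2 to 10 mm off the stop. Origin: centre of the foot's underside; z up as it stands, y towards its flat back, along fixture +y. Foot 34 deep (y -17 to 17), 16 high, with a rib to the web. Web 14 thick (y 3 to 17), plain above z = 132. All mm. Friction on the rails 0.5 to 0.7.
- heel_edge (a point): Middle of the bracket's lower back edge, bracket frame (0, 17, 0) mm, about which it tips over towards fixture +y. It overbalances at about 9 degrees. Lying on its back, the bracket's y axis points straight down, its foot faces the end stop and its head overhangs the plate's edge.
- head_edge (a point): Middle of the bracket's upper back edge, bracket frame (0, 17, 150) mm. Below it, on the front, a 32 mm round bearing boss stands 10 mm proud of the web round a 22 mm bore at z = 115 mm. Once the bracket is against the stop, this edge is at fixture y = 90 mm.
- clamp_handle (a joint): Toggle clamp hinge (rad): elevation of the clamp's arm above level, the arm pointing from the hinge towards fixture -x. 0 = shut, pad on the lying web; at the start open, arm nearly upright, 1.15 to 1.39. Friction of 0.2 N m holds it where it is left. The red handle is rigid with the arm, at a right angle to it, and lies back towards fixture +x when open.
- clamp_hinge (a point): The clamp's hinge point, at fixture (50.5, 2, 79) mm; the hinge axis runs along fixture y.
- clamp_arm_end (a point): Point on the arm's upper face (its back face, towards fixture +x, while it stands up) above the pad: 78 mm from the hinge along the arm, 7 mm off the hinge line. The arm is a bar 10 mm wide along fixture y, 6 mm thick, ending 7 mm beyond this point. The pad hangs 28 mm below it when shut.
- oil: Bystander: oil bottle, 43 mm across, 128 mm tall, standing on the table behind the end stop's side of the fixture. Origin: centre of its underside.
- roller: Bystander: rubber-tyred roller, 42 mm across, 22 mm high, lying flat on the table between fixture and robot. Origin: centre of its underside.
- block: Bystander: steel gauge block, 22 x 45 x 25 mm, on the table between fixture and robot. Origin: centre of its underside.
- bolt: Bystander: hexagon bolt, 49 mm long, 18 mm head, lying on the table behind the end stop's side of the fixture. Origin: centre of its underside.

How it is judged (in metres and radians):
On the way, in this order (a step that is already met when the one before it is completed fails the run):
1. the bracket lies flat on its back on the rails, head away from the stop, at rest (angle between bracket's own y axis and vertical above 3.08 rad and z of heel_edge in the frame of fixture below 0.048 m and z of head_edge in the frame of fixture below 0.05 m and y of head_edge in the frame of fixture above 0.07 m and linear speed of bracket below 0.02 m/s and angular speed of bracket below 0.1 rad/s), for 0.2 s.
2. the bracket's foot is against the end stop and the clamp is shut on it (angle between bracket's own y axis and vertical above 3.08 rad and z of heel_edge in the frame of fixture below 0.048 m and z of head_edge in the frame of fixture below 0.05 m and y of head_edge in the frame of fixture between 0.07 and 0.093 m and y of heel_edge in the frame of fixture below -0.057 m and value of joint clamp_handle below 0.08 rad), for 0.2 s.
At the end, for the whole second after the job is handed in: The bracket lies flat on its back (within 0.06 rad) on the rails with its head away from the stop, its foot within 3 mm of the end stop at the heel edge, at rest; the clamp is shut to within 0.08 rad (all of step 2 and linear speed of bracket below 0.02 m/s and angular speed of bracket below 0.1 rad/s); the robot touches nothing.
It fails at once if the bracket is dropped or knocked over (it turns faster than 3 rad/s) (angular speed of bracket above 3 rad/s).
It fails at once if the bracket is lifted: its heel edge rises more than 12 mm above the rails (z of heel_edge in the frame of fixture above 0.056 m).
It fails at once if the bracket is gripped or forced: the fingers bear on it with more than 35 N, or 20 N before it lies down (contact force between the fingers and bracket above 35 N or (contact force between the fingers and bracket above 20 N and angle between bracket's own y axis and vertical below 2.9 rad)).
It fails at once if the oil bottle, roller, gauge block or bolt beside the fixture is moved more than 15 mm, or the bottle tipped (distance of any of oil, roller, block, bolt from where it was at the start of the episode above 0.015 m or angle between oil's own z axis and vertical above 0.3 rad).
It also fails if it takes over 64 s, if anything falls off the work surface, if the arm or the gripper's body presses on something with over 40 N, if the wrist force passes 120 N, or if a joint passes its speed limit or range.

### The arm

A 6-joint arm with a two-finger parallel gripper is mounted at the origin on a cart in front of the work surface, level with it; the furniture and walls round the work are solid. World frame = base frame: x ahead of the robot, y to its left, z up, the work surface at z = 0. Lengths are in mm, angles in rad, forces in N, time in s.
With the tool pointing down it reaches from about 350 to 925 mm from the base axis. Payload 6.4 kg.
Tool frame: the origin (TCP) lies at the very end of the fingers, on their centre line; the grasp point (between the pads) lies 19 mm behind it; z points along the fingers, y is the line along which they close (so a half turn about z gives the same grasp; the last joint's range is limited). The gripper opens to 94 mm and grips with 3 to 60 N. Pads are 16 mm wide; open, the fingers measure 119 mm over their backs; the gripper's body (75 mm by 177 mm) begins 78 mm behind the grasp point.
Start: joints at [1.058, 0.245, 1.558, -0, 1.339, -0.174], TCP at [216.029, 613.062, 205.455] pointing down, gripper open.
Joint ranges: [-3.13, 3.13], [-1.02, 2.26], [0.13, 2.54], [-0.95, 4.09], [0.21, 2.88], [-2.74, 2.74]. Speed limits (rad/s): [2.57, 2.57, 3.14, 3.14, 3.14, 3.14].

### API

Orientations are given as a rotation vector (axis times angle).
In Python, from station import robot, viewer gives the robot as it stands.
- The arm moves only by the shell command python3 -m pendant 'ROWS' [OPENING] [FORCE]. ROWS is a JSON object whose one key "plan" holds a list of rows, each a list of 2 entries, a list of its own where there are three numbers: the shift along the tool's x, y, z in units of 40 mm (1.0 is 40 mm), then the turn, a rotation vector about the tool's x, y, z in degrees. In form: {"plan": [[[x, y, z], [rx, ry, rz]], ...]}. A call has 1 to 12 rows; each row shifts and turns the commanded pose from where the row before left it, along the tool's axes as they then stand; what a row does not reach is not made up. A row lasts 1/12 s, in which the tool goes at most 41.7 mm and 7.16 degrees, less where a joint would pass 70% of its speed; a pose out of reach is approached as far as the arm can. A call is refused whole if a number of a shift passes 1 or a number of a turn 7.16, either way. A call with a gripper value outside its range is refused whole. OPENING is the finger opening in mm, from 0 to 94, set as the call begins (- or left out, the last holds). The fingers move at their own pace and stop on an object; FORCE is the grip in N (left out, the last holds). Time passes only in rows, so rows that do not move let the fingers close. It gives the time, the measured TCP pose, the force, the opening and the grip force at its end, in the units of the state.
- robot.state(): the state, without advancing time (a new reading comes with each control period).
- viewer.snapshot(name): name is "scene" or "top"; returns the picture (400x640x3 uint8, red, green, blue); there is no depth.
- viewer.camera_params(name): a dict with "vfov" (degrees; the focal length in pixels is half the picture's height over the tangent of half this angle, whatever the lens; pixels are square), "cx", "cy" (the principal point, pixels), "rvec" (rotation vector, rad) and "tvec" (3), from world to camera coordinates, as OpenCV has them. Camera axes: x right, y down, z forward; pixel columns grow to the right and rows downward; lengths in mm; the calibration is good to about 2 mm. A picture is of the moment at which its call begins. camera_params takes no time and is no camera call.
- robot.hand_in(): hands the job in; it is judged then, once.
The state is a dict: "clock": time; "joint_positions": joint angles; "joint_velocities": joint speeds; "joint_torque": joint torques, N m; "ee_pos": TCP position; "tool_rot": TCP orientation; "ft_force": force on the tool from outside, world axes, zero at the start; "torque": the same for the moment, N m; "opening": finger opening in mm; "grip_force": force on a finger pad.
Only numpy, scipy, OpenCV 4.12 (cv2) and the standard library are available. Lean on these libraries where they do the work, as an engineer would, in place of code of your own. Each camera call takes 0.05 s, during which the arm holds its last target. There are 200 camera calls.

## Working session

There is one attempt and no reset: what is moved stays moved. The work goes in short steps, Python scripts to look and compute and a shell command to move; the robot and the scene stay as the last step left them, time stands still between calls to the robot, and variables do not carry over. Pictures are saved under pics/ and viewed, at most 10 in all, crops included, and the job is handed in when it is done.

```bash
mkdir -p pics; ls; python3 - <<'E'
from station import robot, viewer
import cv2
for n in ("scene","top"):
    im=viewer.snapshot(n); cv2.imwrite(f"pics/{n}0.png",im[:,:,::-1]); print(viewer.camera_params(n))
print(robot.state())
E
```

```text
pics
{'vfov': 43.539665742681414, 'cx': 324.87318141320367, 'cy': 194.3899097600105, 'rvec': array([ 2.20332499, -0.52839985,  0.22360619]), 'tvec': array([-478.24686836,  229.5301795 ,  799.47232533])}
{'vfov': 55.744861329456555, 'cx': 322.85045906397465, 'cy': 200.01755799334646, 'rvec': array([ 2.09137991, -2.15356817,  0.13913248]), 'tvec': array([  4.52155097, 561.92662057, 921.05612734])}
{'clock': 0.1, 'joint_positions': array([ 1.05789753e+00,  2.45703923e-01,  1.55888344e+00, -2.38714319e-07,
        1.33869778e+00, -1.74109693e-01]), 'joint_velocities': array([-0.00063248, -0.00199603, -0.00333894,  0.00164575, -0.00064948,
       -0.00034926]), 'joint_torque': array([ 8.13957013e-05, -4.16909015e+01, -3.15526199e+01,  6.87393174e-02,
        3.09509179e-02, -3.87035675e-05]), 'ee_pos': array([215.75718562, 612.57712555, 204.48599766]), 'tool_rot': array([-5.29530960e-01, -3.09606449e+00,  2.50291176e-03]), 'ft_force': array([-0.19670371, -0.82890289, -0.06080789]), 'torque': array([-0.01548871,  0.00297117,  0.03832353]), 'grip_force': 0.0, 'opening': 93.8392623351071}
```

View pics/scene0.png

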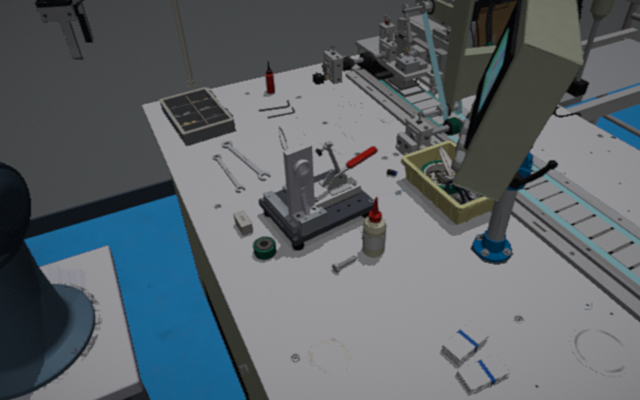

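View pics/top0.png

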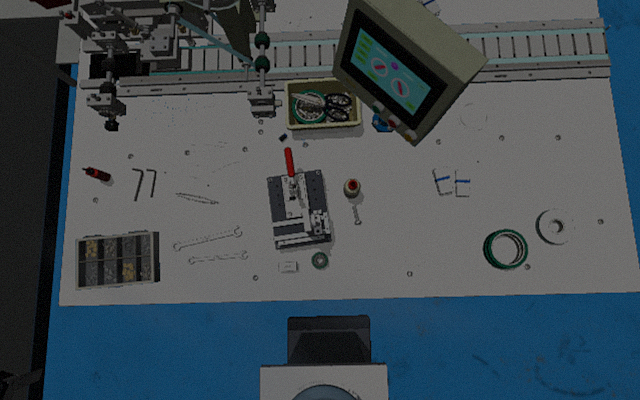

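The scene view shows the fixture around (315,205) with the bracket standing at (298,180). The red handle is at (362,158), the bottle at (374,235), the roller at (264,247) and the block at (243,222). The top view shows the fixture around (300,208). Next I'll zoom in.

```bash
python3 - <<'E'
import cv2
a=cv2.imread("pics/scene0.png")[110:260,225:425]; b=cv2.imread("pics/top0.png")[140:280,240:380]
g=lambda i:cv2.convertScaleAbs(i,alpha=1.8)
cv2.imwrite("pics/sc.png",g(cv2.resize(a,None,fx=4,fy=4,interpolation=cv2.INTER_CUBIC)))
cv2.imwrite("pics/tc.png",g(cv2.resize(b,None,fx=4.2,fy=4.2,interpolation=cv2.INTER_CUBIC)))
E
```

```text
(no output)
```

View pics/sc.png

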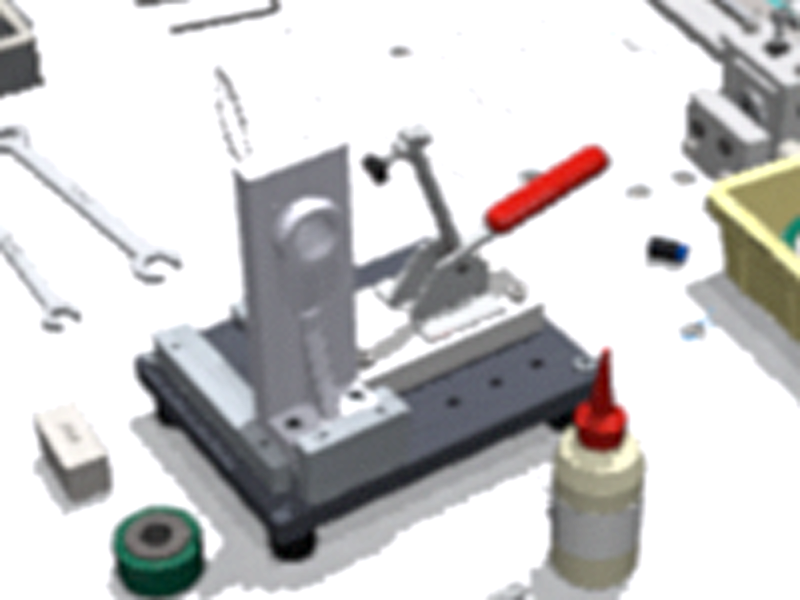

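View pics/tc.png

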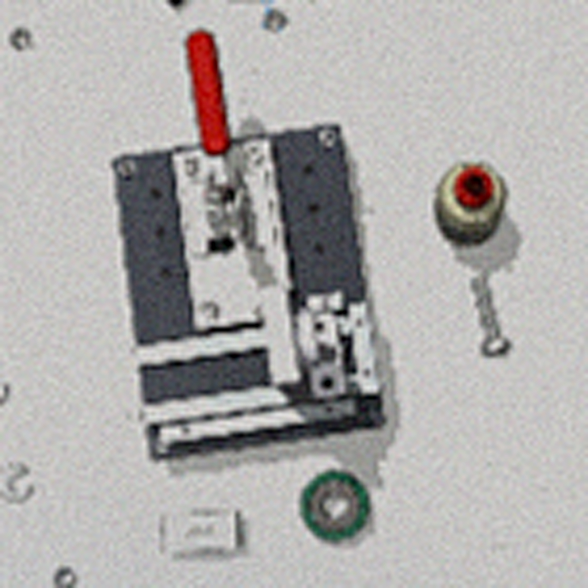

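The scene crop shows the bracket's top edge corners at about (240,178) and (348,147), and the plate's near-right corner at about (275,520). The clamp arm tip is at about (410,135). In the top crop the plate corners are at (115,158), (338,125), (383,425) and (152,458). I'll turn these into positions.

```bash
cat > h.py <<'E'
import numpy as np, cv2
from station import robot, viewer
def cam(n):
    p=viewer.camera_params(n); f=200/np.tan(np.radians(p['vfov']/2))
    R=cv2.Rodrigues(p['rvec'])[0]; return f,p['cx'],p['cy'],R,np.array(p['tvec'])
def ray(n,uv):
    f,cx,cy,R,t=cam(n); d=R.T@np.array([(uv[0]-cx)/f,(uv[1]-cy)/f,1]); return -R.T@t,d
def onz(n,uv,z):
    o,d=ray(n,uv); return o+d*(z-o[2])/d[2]
def proj(n,P):
    f,cx,cy,R,t=cam(n); c=R@np.asarray(P,float)+t; return np.array([cx+f*c[0]/c[2],cy+f*c[1]/c[2]])
def two(uva,uvb):
    (o1,d1),(o2,d2)=ray("scene",uva),ray("top",uvb)
    s=np.linalg.lstsq(np.c_[d1,-d2],o2-o1,rcond=None)[0]; p,q=o1+s[0]*d1,o2+s[1]*d2
    return (p+q)/2,np.linalg.norm(p-q)
sc=lambda u,v:((u+.5)/4+225-.5,(v+.5)/4+110-.5)
tc=lambda u,v:((u+.5)/4.2+240-.5,(v+.5)/4.2+140-.5)
E
python3 - <<'E'
from h import *
np.set_printoptions(precision=1,suppress=True)
C=np.array([onz("top",tc(*c),36) for c in [(115,158),(338,125),(383,425),(152,458)]]) # (+x+y),(+x-y),(-x-y),(-x+y)
print(C, C.mean(0)); print([np.linalg.norm(C[i]-C[(i+1)%4]) for i in range(4)])
L=np.array([[95,72],[95,-72],[-95,-72],[-95,72]])
D=C[:,:2]-C.mean(0)[:2]
th=np.arctan2((L[:,0]*D[:,1]-L[:,1]*D[:,0]).sum(),(L*D).sum()); print("yaw",np.degrees(th))
for n,c in [("block",(200,530)),("roller",(336,507)),("oilbase",(470,215)),("bolt",(488,320))]: print(n,onz("top",tc(*c),{"block":25,"roller":22,"oilbase":60,"bolt":9}[n]))
# scene check
o=C.mean(0); R=cv2.Rodrigues(np.array([0,0,th]))[0]
W=lambda p: R@np.array(p)+[o[0],o[1],0]
for nm,p in {"near-right plate":(-95,-72,36),"near-left":(-95,72,36),"far-right":(95,-72,36),"stop top nr":(-77,-72,70),"headL":(-75,-26,194),"headR":(-25,-26,194)}.items():
    u=proj("scene",W(p)); v=proj("top",W(p)); print(nm,(u+.5-[225,110])*4,(v+.5-[240,140])*4.2, W(p))
for nm,p in {"hinge":(50.5,2,79)}.items(): print(nm,(proj("scene",W(p))-[225,110])*4,(proj("top",W(p))-[240,140])*4.2,W(p))
print(cam("scene")[3].T@-cam("scene")[4],cam("top")[3].T@-cam("top")[4])
E
```

```text
[[628.5 133.1  36. ]
 [644.8  -6.6  36. ]
 [458.  -29.1  36. ]
 [442.1 111.1  36. ]] [543.4  52.1  36. ]
[np.float64(140.63888859649853), np.float64(188.15325215513252), np.float64(141.05911033131505), np.float64(187.70744704298406)]
yaw 6.703460168128104
block [398.4  83.9  25. ]
roller [410.    1.1  22. ]
oilbase [580.6 -85.3  60. ]
bolt [523.  -96.4   9. ]
near-right plate [278.2 523.9] [385.9 426.4] [457.4 -30.5  36. ]
near-left [132.5 356.4] [150.1 461.1] [440.6 112.5  36. ]
far-right [611.1 370.7] [341.1 123.4] [646.1  -8.3  36. ]
stop top nr [308.5 453.3] [380.7 392.7] [475.3 -28.4  70. ]
headL [241.9 174. ] [287.  383.7] [471.9  17.6 194. ]
headR [342.4 136.5] [273.7 287.3] [521.6  23.4 194. ]
hinge [449.4 255.4] [223.3 194.4] [593.3  60.   79. ]
[ 229.5 -643.   674.1] [405.6 -39.6 999. ]
```

```bash
cat >> h.py <<'E'
TH=np.radians(6.7); O=np.array([543.4,52.1,0]); RF=cv2.Rodrigues(np.array([0,0,TH]))[0]
W=lambda p: RF@np.array(p,float)+O
F=lambda p: RF.T@(np.array(p,float)-O)
E
python3 - <<'E'
from h import *
np.set_printoptions(precision=1,suppress=True,linewidth=150)
for n in("scene","top"):
    g=cv2.cvtColor(cv2.imread(f"pics/{n}0.png"),cv2.COLOR_BGR2GRAY).astype(np.float32)
    for nm,f in {"y":lambda s,x:(x,s,194)}.items():
        S=np.arange(-60,10,2)
        acc=0
        for x in np.arange(-68,-31,4):
            P=np.array([proj(n,W(f(s,x))) for s in S],np.float32)
            acc=acc+cv2.remap(g,P[:,:1],P[:,1:],cv2.INTER_LINEAR)[:,0]
        print(n,"y profile"); print(np.c_[S,acc/10].T.round())
for c in [(240,178),(348,147)]: print(F(onz("scene",sc(*c),194)))
# clamp: arm end, handle end
for nm,a,b in [("armtip",(412,135),(222,242)),("handle end",(600,155),(202,38)),("handle start",(492,222),(215,148))]:
    p,e=two(sc(*a),tc(*b)); print(nm,F(p),e)
for e in (1.15,1.27,1.39):
    p=(50.5-85*np.cos(e),2,79+85*np.sin(e)); print(e,(proj("scene",W(p))+.5-[225,110])*4,(proj("top",W(p))+.5-[240,140])*4.2)
E
```

```text
scene y profile
[[-60. -58. -56. -54. -52. -50. -48. -46. -44. -42. -40. -38. -36. -34. -32. -30. -28. -26. -24. -22. -20. -18. -16. -14. -12. -10.  -8.  -6.  -4.
   -2.   0.   2.   4.   6.   8.]
 [114. 105.  95.  86.  82.  81.  79.  77.  75.  73.  69.  67.  69.  84. 113. 139. 150. 153. 153. 152. 151. 149. 148. 147. 146. 146. 146. 146. 145.
  145. 145. 143. 143. 143. 142.]]
top y profile
[[-60. -58. -56. -54. -52. -50. -48. -46. -44. -42. -40. -38. -36. -34. -32. -30. -28. -26. -24. -22. -20. -18. -16. -14. -12. -10.  -8.  -6.  -4.
   -2.   0.   2.   4.   6.   8.]
 [ 49.  55.  64.  87.  84.  80.  75.  69.  74.  83.  82.  77.  59.  54.  82. 113. 111. 110. 110. 111. 104.  79.  63.  67.  71.  73.  74.  71.  69.
   69.  69.  70.  65.  66.  69.]]
[-77.2 -28.5 194. ]
[-27.4 -34.7 194. ]
armtip [ 14.9  -4.4 166. ] 17.12071969252508
handle end [140.4   0.7 105.5] 0.27530301142780267
handle start [77.2  3.6 88.5] 1.541422872071833
1.15 [388.7 148.8] [217.9 230.6]
1.27 [405.8 135.7] [214.9 212.2]
1.39 [423.5 124.6] [212.  193.5]
```

```bash
python3 - <<'E'
import cv2
b=cv2.imread("pics/top0.png")[175:250,255:355]
b=cv2.convertScaleAbs(cv2.resize(b,None,fx=8,fy=8,interpolation=cv2.INTER_CUBIC),alpha=1.1)
cv2.imwrite("pics/tc2.png",b)
E
```

```text
(no output)
```

View pics/tc2.png

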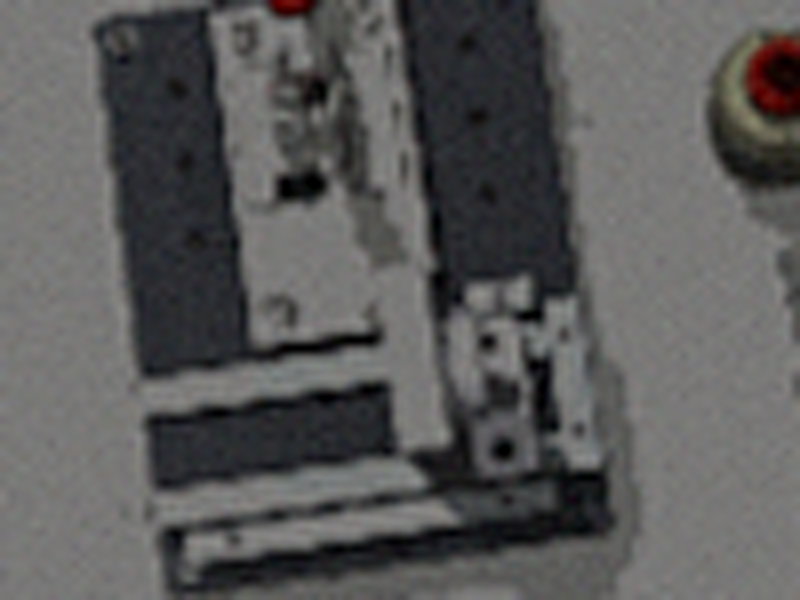

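The close-up shows the bracket's head top as the bright strip from (385,270) to (445,450). That puts the standing web at fixture y from −32 to −18, so it needs about 42 mm of push once it lies down. First I'll move to the open side at height and test that a tilted tool pose can be reached.

```bash
cat > st.py <<'E'
from h import *
np.set_printoptions(precision=2,suppress=True)
s=robot.state(); R=cv2.Rodrigues(s['tool_rot'])[0]; A=RF.T@R
print("t",round(s['clock'],2),"F",F(s['ee_pos']),"tool x",A[:,0],"z",A[:,2],"tilt",round(np.degrees(np.arctan2(-A[1,2],-A[2,2])),2),"f",RF.T@s['ft_force'],"open",round(s['opening'],1),"grip",s['grip_force'],"j",s['joint_positions'])
E
python3 -m pendant '{"plan":[[[0,0,-0.5],[0,0,-6.55]],[[0,0,-0.5],[0,0,-6.55]],[[0,0,-0.5],[0,0,-6.55]],[[0,0,-0.5],[0,0,-6.55]]]}' 30; python3 st.py
python3 -m pendant '{"plan":[[[-0.44,-0.885,0],[0,0,0]],[[-0.44,-0.885,0],[0,0,0]],[[-0.44,-0.885,0],[0,0,0]],[[-0.44,-0.885,0],[0,0,0]],[[-0.44,-0.885,0],[0,0,0]],[[-0.44,-0.885,0],[0,0,0]],[[-0.44,-0.885,0],[0,0,0]],[[-0.44,-0.885,0],[0,0,0]],[[-0.44,-0.885,0],[0,0,0]],[[-0.44,-0.885,0],[0,0,0]],[[-0.44,-0.885,0],[0,0,0]],[[-0.44,-0.885,0],[0,0,0]]]}'; python3 st.py
```

```text
clock: 0.43
ee_pos: [215.8, 612.7, 285.6]
tool_rot: [0.195, -3.135, 0.002]
ft_force: [-0.7, 0.0, -1.2]
opening: 70.8
grip_force: 0.0
t 0.43 F [-259.92  595.    285.62] tool x [-1.   -0.01  0.  ] z [-0. -0. -1.] tilt 0.06 f [-0.66  0.1  -1.25] open 70.8 grip 0.0 j [ 1.06  0.19  1.47 -0.    1.48 -0.64]
clock: 1.43
ee_pos: [476.4, 214.4, 285.2]
tool_rot: [0.186, -3.136, -0.0]
ft_force: [1.1, -0.2, -0.1]
opening: 30.2
grip_force: 0.0
t 1.43 F [-47.61 168.99 285.19] tool x [-1. -0.  0.] z [-0.  0. -1.] tilt -0.0 f [ 1.04 -0.33 -0.06] open 30.2 grip 0.0 j [ 0.21 -0.12  1.79  0.    1.47 -1.48]
```

```bash

python3 -m pendant '{"plan":[[[0,0,0],[7,0,0]],[[0,0,0],[7,0,0]],[[0,0,0],[7,0,0]],[[0,0,0],[7,0,0]],[[0,0,0],[7,0,0]],[[0,0,0],[7,0,0]],[[0,0,0],[7,0,0]],[[0,0,0],[7,0,0]],[[0,0,0],[4,0,0]],[[0,0,0],[0,0,0]]]}'>/dev/null; python3 st.py
python3 -m pendant '{"plan":[[[0,0.87,0.5],[0,0,0]],[[0,0.87,0.5],[0,0,0]],[[0,0.87,0.5],[0,0,0]],[[0,0.87,0.5],[0,0,0]],[[0,0,0],[0,0,0]]]}' >/dev/null; python3 st.py
```

```text
t 2.27 F [-49.21 171.54 281.4 ] tool x [-1.   -0.    0.01] z [-0.   -0.87 -0.5 ] tilt 60.24 f [ 0.2  -0.21 -1.12] open 30.2 grip 0.0 j [ 0.62  0.28  1.64 -0.89  1.8  -1.01]
t 2.68 F [-51.86 168.81 117.79] tool x [-1.    0.    0.01] z [-0.01 -0.87 -0.5 ] tilt 60.18 f [-0.56 -0.11 -0.96] open 30.0 grip 0.0 j [ 0.62  0.5   1.69 -0.86  1.63 -0.81]
```

```bash

python3 -m pendant '{"plan":[[[0,-0.87,-0.5],[0,0,0]],[[0,-0.87,-0.5],[0,0,0]],[[0,-0.87,-0.5],[0,0,0]],[[0,-0.87,-0.5],[0,0,0]]]}' >/dev/null
python3 -m pendant '{"plan":[[[0,0,0],[-7,0,0]],[[0,0,0],[-7,0,0]],[[0,0,0],[-7,0,0]],[[0,0,0],[-7,0,0]],[[0,0,0],[-7,0,0]],[[0,0,0],[-7,0,0]],[[0,0,0],[-7,0,0]],[[0,0,0],[-7,0,0]],[[0,0,0],[-4,0,0]]]}'>/dev/null
python3 -m pendant '{"plan":[[[0,-0.8,0],[0,0,0]],[[0,-0.8,0],[0,0,0]],[[0,-0.8,0],[0,0,0]],[[0,-0.8,0],[0,0,0]],[[0,-0.8,0],[0,0,0]],[[0,-0.8,0],[0,0,0]],[[0,0,0],[0,0,0]],[[0,0,0],[0,0,0]]]}' >/dev/null; python3 st.py
```

```text
t 4.43 F [-47.38 -22.55 288.23] tool x [-1.  0. -0.] z [ 0. -0. -1.] tilt 0.05 f [-0.26  0.15  0.3 ] open 29.8 grip 0.0 j [-0.18 -0.18  1.84  0.    1.47 -1.87]
```

```bash

python3 -m pendant '{"plan":[[[0.065,-0.06,0.6],[0,0,0]],[[0,0,0.6],[0,0,0]],[[0,0,0.6],[0,0,0]],[[0,0,0.2],[0,0,0]],[[0,0,0],[0,0,0]]]}' >/dev/null; python3 st.py
python3 -m pendant '{"plan":[[[0,0,0.15],[0,0,0]],[[0,0,0.15],[0,0,0]],[[0,0,0.15],[0,0,0]],[[0,0,0.15],[0,0,0]],[[0,0,0.1],[0,0,0]],[[0,0,0],[0,0,0]]]}' >/dev/null; python3 st.py
python3 - <<'E'
from h import *
for i,n in enumerate(("scene","top")):
    im=viewer.snapshot(n)[:,:,::-1]; c=im[90:240,240:400] if i==0 else im[170:270,260:360]
    globals()["c%d"%i]=cv2.convertScaleAbs(cv2.resize(c,(400,400)),alpha=1.8)
cv2.imwrite("pics/d1.png",np.hstack([c0,c1]))
E
```

```text
t 4.85 F [-51.3  -22.23 204.37] tool x [-1. -0.  0.] z [-0.  0. -1.] tilt -0.06 f [ 0.46  0.24 -0.82] open 30.2 grip 0.0 j [-0.18 -0.12  1.94  0.    1.32 -1.87]
t 5.35 F [-50.66 -23.4  176.43] tool x [-1. -0.  0.] z [-0.  0. -1.] tilt -0.03 f [ 0.13 -1.37 -1.52] open 30.1 grip 0.0 j [-0.18 -0.09  1.97  0.    1.27 -1.87]
```

View pics/d1.png

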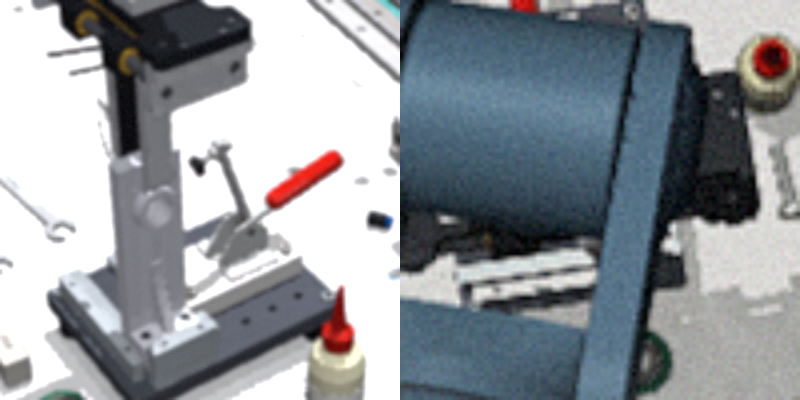

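The picture shows the front finger ahead of the web, with its tip just above the boss at about (150,195), and nothing is touching. I'll raise it slightly, narrow the fork and start tipping about the heel.

```bash

python3 -m pendant '{"plan":[[[0,0,-0.1],[0,0,0]],[[0,0,0],[0,0,0]],[[0,0,0],[0,0,0]]]}' 26 >/dev/null; python3 st.py
python3 -m pendant '{"plan":[[[0,0.09,-0.004],[1.5,0,0]],[[0,0.09,-0.004],[1.5,0,0]],[[0,0.09,-0.004],[1.5,0,0]],[[0,0.09,-0.004],[1.5,0,0]]]}' >/dev/null; python3 st.py
python3 -m pendant '{"plan":[[[0,0.06,-0.002],[1,0,0]],[[0,0.06,-0.002],[1,0,0]],[[0,0.06,-0.002],[1,0,0]],[[0,0.06,-0.002],[1,0,0]],[[0,0.06,-0.002],[1,0,0]],[[0,0.06,-0.002],[1,0,0]],[[0,0.06,-0.002],[1,0,0]],[[0,0.06,-0.002],[1,0,0]]]}' >/dev/null; python3 st.py
python3 - <<'E'
from h import *
im=viewer.snapshot("scene")[:,:,::-1]
cv2.imwrite("pics/d2.png",cv2.convertScaleAbs(cv2.resize(im[90:240,240:400],(480,450)),alpha=1.8))
E
```

```text
t 5.7 F [-49.66 -23.71 182.22] tool x [-1. -0. -0.] z [ 0. -0. -1.] tilt 0.02 f [ 0.06 -0.78  0.05] open 26.0 grip 0.0 j [-0.18 -0.1   1.96 -0.    1.27 -1.87]
t 6.03 F [-49.98  -9.12 181.86] tool x [-1. -0. -0.] z [ 0.   -0.11 -0.99] tilt 6.08 f [0.09 0.14 0.31] open 26.3 grip 0.045295137679204345 j [-0.09 -0.1   1.97 -0.11  1.25 -1.75]
t 6.7 F [-50.17  10.16 178.92] tool x [-1. -0. -0.] z [ 0.   -0.24 -0.97] tilt 14.09 f [ 0.38 -0.45 -0.06] open 25.9 grip 0.1044375874911907 j [ 0.02 -0.08  1.97 -0.26  1.24 -1.58]
```

View pics/d2.png

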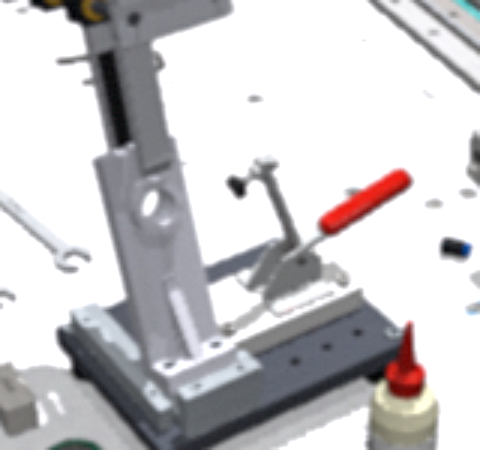

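The bracket is leaning about 13° inside the fork and now rests on the rear finger. I'll keep rotating.

```bash

python3 -m pendant '{"plan":[[[0,0.09,-0.004],[1.5,0,0]],[[0,0.09,-0.004],[1.5,0,0]],[[0,0.09,-0.004],[1.5,0,0]],[[0,0.09,-0.004],[1.5,0,0]],[[0,0.09,-0.004],[1.5,0,0]],[[0,0.09,-0.004],[1.5,0,0]],[[0,0.09,-0.004],[1.5,0,0]],[[0,0.09,-0.004],[1.5,0,0]],[[0,0.09,-0.004],[1.5,0,0]],[[0,0.09,-0.004],[1.5,0,0]],[[0,0.09,-0.004],[1.5,0,0]],[[0,0.09,-0.004],[1.5,0,0]]]}' >/dev/null; python3 st.py
python3 -m pendant '{"plan":[[[0,0.09,-0.004],[1.5,0,0]],[[0,0.09,-0.004],[1.5,0,0]],[[0,0.09,-0.004],[1.5,0,0]],[[0,0.09,-0.004],[1.5,0,0]],[[0,0.09,-0.004],[1.5,0,0]],[[0,0.09,-0.004],[1.5,0,0]],[[0,0.09,-0.004],[1.5,0,0]],[[0,0.09,-0.004],[1.5,0,0]],[[0,0.09,-0.004],[1.5,0,0]],[[0,0.09,-0.004],[1.5,0,0]],[[0,0.09,-0.004],[1.5,0,0]],[[0,0.09,-0.004],[1.5,0,0]]]}' >/dev/null; python3 st.py
python3 - <<'E'
from h import *
im=viewer.snapshot("scene")[:,:,::-1]
cv2.imwrite("pics/d3.png",cv2.convertScaleAbs(cv2.resize(im[90:240,220:380],(480,450)),alpha=1.8))
E
```

```text
t 7.75 F [-50.3   50.74 164.22] tool x [-1. -0. -0.] z [ 0.   -0.53 -0.85] tilt 32.07 f [ 0.5  -0.22 -0.53] open 26.1 grip 0.3202301337859126 j [ 0.27  0.06  1.93 -0.58  1.29 -1.22]
t 8.75 F [-50.28  84.79 137.81] tool x [-1. -0. -0.] z [ 0.   -0.77 -0.64] tilt 50.15 f [-0.42  0.28 -1.74] open 25.5 grip 0.49857521429657936 j [ 0.45  0.28  1.85 -0.82  1.44 -0.94]
```

View pics/d3.png

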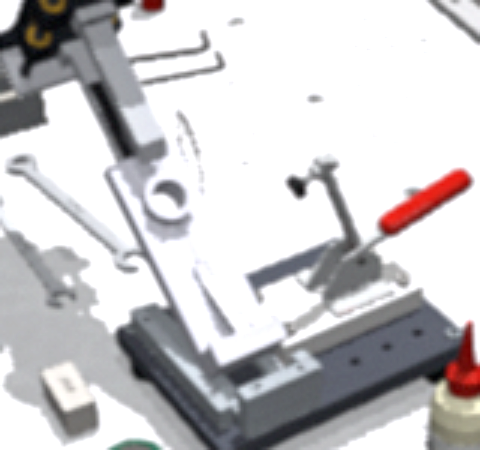

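It is at about 50°, lying on the rear finger. I'll widen the fork with matching compensation so the front finger clears the web, then run the rear finger deeper under the head.

```bash

python3 -m pendant '{"plan":[[[0,-0.05,0],[0,0,0]],[[0,-0.07,0],[0,0,0]],[[0,-0.06,0],[0,0,0]],[[0,0,0],[0,0,0]]]}' 40 >/dev/null; python3 st.py
python3 -m pendant '{"plan":[[[0,-0.05,0],[0,0,0]],[[0,-0.08,0],[0,0,0]],[[0,-0.07,0],[0,0,0]],[[0,0,0],[0,0,0]]]}' 56 >/dev/null; python3 st.py
python3 -m pendant '{"plan":[[[0,0,0.1],[0,0,0]],[[0,0,0.1],[0,0,0]],[[0,0,0.1],[0,0,0]],[[0,0,0.1],[0,0,0]],[[0,0,0],[0,0,0]]]}' >/dev/null; python3 st.py
python3 - <<'E'
from h import *
im=viewer.snapshot("scene")[:,:,::-1]
cv2.imwrite("pics/d4.png",cv2.convertScaleAbs(cv2.resize(im[90:240,220:380],(480,450)),alpha=1.8))
E
```

```text
t 9.13 F [-49.9   79.44 144.63] tool x [-1. -0. -0.] z [ 0.   -0.77 -0.64] tilt 49.98 f [ 0.31  0.68 -1.24] open 40.0 grip 0.49162499606609344 j [ 0.44  0.26  1.86 -0.82  1.44 -0.95]
t 9.47 F [-50.02  74.43 150.53] tool x [-1. -0. -0.] z [ 0.   -0.77 -0.64] tilt 49.99 f [ 1.    0.59 -1.37] open 55.9 grip 0.5060089007019997 j [ 0.43  0.25  1.86 -0.83  1.44 -0.97]
t 9.88 F [-50.85  61.77 138.63] tool x [-1. -0.  0.] z [-0.   -0.77 -0.64] tilt 50.03 f [-1.44  0.18 -1.1 ] open 56.0 grip 0.49225710332393646 j [ 0.41  0.25  1.88 -0.84  1.41 -0.96]
```

View pics/d4.png

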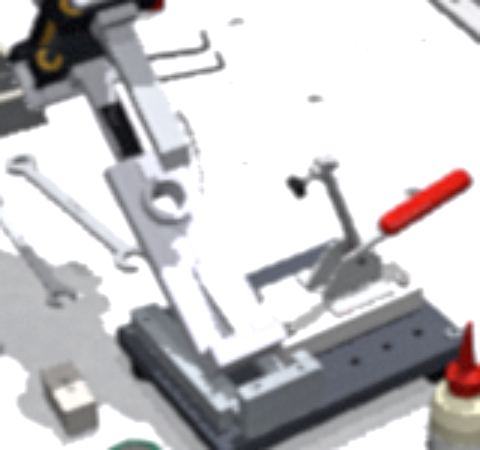

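```bash

python3 -m pendant '{"plan":[[[0,0.127,0.011],[0.5,0,0]],[[0,0.127,0.011],[0.5,0,0]],[[0,0.127,0.011],[0.5,0,0]],[[0,0.127,0.011],[0.5,0,0]],[[0,0.127,0.011],[0.5,0,0]],[[0,0.127,0.011],[0.5,0,0]],[[0,0.13,0.035],[0.5,0,0]],[[0,0.13,0.035],[0.5,0,0]],[[0,0.13,0.035],[0.5,0,0]],[[0,0.13,0.035],[0.5,0,0]],[[0,0.13,0.035],[0.5,0,0]],[[0,0.13,0.035],[0.5,0,0]]]}' >/dev/null; python3 st.py
python3 - <<'E'
from h import *
im=viewer.snapshot("scene")[:,:,::-1]
cv2.imwrite("pics/d5.png",cv2.convertScaleAbs(cv2.resize(im[90:240,220:380],(480,450)),alpha=1.8))
E
```

```text
t 10.93 F [-50.4   90.91  83.27] tool x [-1. -0.  0.] z [ 0.   -0.83 -0.56] tilt 56.07 f [ 0.35  0.05 -1.08] open 55.9 grip 0.5587724572978914 j [ 0.49  0.44  1.82 -0.9   1.44 -0.81]
```

View pics/d5.png

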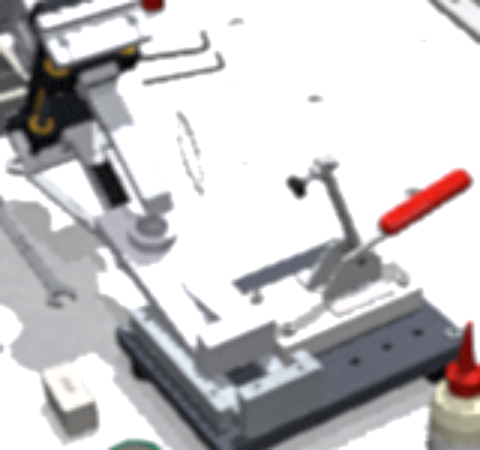

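The bracket is at about 78°, with its head resting on the rear finger near (110,225). I've now used all the views, so the rest runs on force, grip and pixel numbers.

```bash

python3 -m pendant '{"plan":[[[0,0.069,0.037],[0,0,0]],[[0,0.069,0.037],[0,0,0]],[[0,0.069,0.037],[0,0,0]],[[0,0.069,0.037],[0,0,0]],[[0,0.069,0.037],[0,0,0]],[[0,0.069,0.037],[0,0,0]],[[0,0.069,0.037],[0,0,0]],[[0,0.069,0.037],[0,0,0]]]}' >/dev/null; python3 st.py
python3 -m pendant '{"plan":[[[0,0.03,0.02],[0,0,0]],[[0,0.03,0.02],[0,0,0]],[[0,0.03,0.02],[0,0,0]],[[0,0.03,0.02],[0,0,0]]]}' >/dev/null; python3 st.py
python3 -m pendant '{"plan":[[[0,0.02,0.014],[0,0,0]],[[0,0.02,0.014],[0,0,0]],[[0,0.02,0.014],[0,0,0]],[[0,0.02,0.014],[0,0,0]]]}' >/dev/null; python3 st.py
```

```text
t 11.65 F [-50.33  93.3   58.71] tool x [-1. -0.  0.] z [ 0.   -0.83 -0.56] tilt 56.02 f [-0.24 -0.03 -0.97] open 55.8 grip 0.6045226519927382 j [ 0.49  0.49  1.82 -0.9   1.42 -0.78]
t 11.98 F [-50.31  93.36  53.18] tool x [-1. -0.  0.] z [ 0.   -0.83 -0.56] tilt 56.03 f [0.43 0.3  0.7 ] open 56.1 grip 0.0 j [ 0.49  0.5   1.81 -0.9   1.41 -0.77]
t 12.32 F [-50.18  93.38  49.37] tool x [-1. -0. -0.] z [ 0.   -0.83 -0.56] tilt 56.01 f [-1.07 -0.61  0.4 ] open 56.2 grip 0.0 j [ 0.49  0.5   1.81 -0.9   1.41 -0.77]
```

The grip force went to 0, so the bracket has landed. I'll open the fork, withdraw along the fingers, straighten up and close the gripper.

```bash

python3 -m pendant '{"plan":[[[0,0,-0.1],[0,0,0]],[[0,0,-0.2],[0,0,0]],[[0,0,-0.3],[0,0,0]],[[0,0,-0.4],[0,0,0]],[[0,0,-0.5],[0,0,0]],[[0,0,-0.5],[0,0,0]],[[0,0,-0.5],[0,0,0]]]}' 68 >/dev/null; python3 st.py
python3 -m pendant '{"plan":[[[0,0,0],[-7,0,0]],[[0,0,0],[-7,0,0]],[[0,0,0],[-7,0,0]],[[0,0,0],[-7,0,0]],[[0,0,0],[-7,0,0]],[[0,0,0],[-7,0,0]],[[0,0,0],[-7,0,0]],[[0,0,0],[-7,0,0]],[[0,0,0],[0,0,0]],[[0,0,0],[0,0,0]]]}' 0 >/dev/null; python3 st.py
python3 - <<'E'
from h import *
np.set_printoptions(precision=0,suppress=True,linewidth=170)
im=viewer.snapshot("scene"); cv2.imwrite("pics/e1.png",im[:,:,::-1]); g=cv2.cvtColor(im,cv2.COLOR_RGB2GRAY).astype(np.float32)
S=np.arange(-70,150,4)
for z,xs in((58,(-70,-68)),(60,(-32,-30))):
    P=np.array([np.mean([proj("scene",W((x,s,z))) for x in xs],0) for s in S],np.float32)
    print(z,xs);print(np.c_[S,cv2.remap(g,P[:,:1],P[:,1:],cv2.INTER_LINEAR)[:,0]].T)
E
```

```text
t 12.9 F [-50.36 178.08 106.55] tool x [-1. -0. -0.] z [ 0.   -0.83 -0.56] tilt 55.97 f [ 1.05  0.09 -0.68] open 68.1 grip 0.0 j [ 0.62  0.49  1.69 -0.82  1.57 -0.8 ]
t 13.73 F [-49.99 175.66 106.22] tool x [-1.  0. -0.] z [ 0. -0. -1.] tilt 0.09 f [-0.49  1.13 -0.36] open 5.1 grip 0.0 j [ 0.22  0.06  1.96 -0.    1.12 -1.47]
58 (-70, -68)
[[-70. -66. -62. -58. -54. -50. -46. -42. -38. -34. -30. -26. -22. -18. -14. -10.  -6.  -2.   2.   6.  10.  14.  18.  22.  26.  30.  34.  38.  42.  46.  50.  54.  58.
   62.  66.  70.  74.  78.  82.  86.  90.  94.  98. 102. 106. 110. 114. 118. 122. 126. 130. 134. 138. 142. 146.]
 [ 54.  54.  72. 117. 118. 108.  72.  64.  55.  49.  68.  71.  72.  72.  72.  70.  65.  61.  63.  82. 120. 148. 156. 157. 157. 156. 157. 157. 157. 156. 156. 158. 157.
  139. 108. 100.  98. 106. 129. 122.  97.  95.  96. 105. 118. 125. 137. 129. 121. 102.  96.  92.  88.  90.  93.]]
60 (-32, -30)
[[-70. -66. -62. -58. -54. -50. -46. -42. -38. -34. -30. -26. -22. -18. -14. -10.  -6.  -2.   2.   6.  10.  14.  18.  22.  26.  30.  34.  38.  42.  46.  50.  54.  58.
   62.  66.  70.  74.  78.  82.  86.  90.  94.  98. 102. 106. 110. 114. 118. 122. 126. 130. 134. 138. 142. 146.]
 [ 53.  57.  96. 104. 107.  81.  65.  67.  61.  58.  60.  65.  69.  70.  71.  70.  68.  91. 145. 157. 156. 152. 152. 157. 157. 158. 157. 157. 157. 156. 156. 156. 156.
  156. 156. 156. 156. 156. 156. 156. 157. 156. 152. 154. 157. 157. 157. 157. 157. 155. 156. 156. 156. 156. 156.]]
```

```bash

python3 -m pendant '{"plan":[[[0,-0.2,0.4],[0,0,0]],[[0,-0.2,0.4],[0,0,0]],[[0,-0.09,0.4],[0,0,0]],[[0,0,0.26],[0,0,0]],[[0,0,0],[0,0,0]]]}' >/dev/null; python3 st.py
python3 -m pendant '{"plan":[[[0,-0.08,0],[0,0,0]],[[0,-0.08,0],[0,0,0]],[[0,-0.08,0],[0,0,0]],[[0,-0.08,0],[0,0,0]],[[0,-0.08,0],[0,0,0]],[[0,-0.08,0],[0,0,0]],[[0,-0.08,0],[0,0,0]],[[0,-0.08,0],[0,0,0]]]}' >/dev/null; python3 st.py
python3 -m pendant '{"plan":[[[0,-0.08,0],[0,0,0]],[[0,-0.08,0],[0,0,0]],[[0,-0.08,0],[0,0,0]],[[0,-0.08,0],[0,0,0]],[[0,-0.08,0],[0,0,0]],[[0,-0.06,0],[0,0,0]]]}' >/dev/null; python3 st.py
```

```text
t 14.2 F [-52.59 157.74  44.23] tool x [-1.   -0.    0.01] z [-0.01 -0.   -1.  ] tilt 0.07 f [-0.25 -0.15 -0.07] open 0.5 grip 0.0 j [ 0.18  0.15  2.   -0.    1.   -1.51]
t 14.87 F [-49.83 131.2   47.4 ] tool x [-1. -0. -0.] z [ 0.  0. -1.] tilt -0.06 f [-0.1   3.94  3.62] open 0.4 grip 2.1528424901043763 j [ 0.13  0.13  2.01  0.    1.   -1.56]
t 15.37 F [-50.19 112.48  46.93] tool x [-1. -0. -0.] z [ 0.  0. -1.] tilt -0.02 f [-0.27  6.    4.4 ] open 0.5 grip 2.6333810255709977 j [ 0.09  0.12  2.02  0.    1.   -1.6 ]
```

```bash

python3 -m pendant '{"plan":[[[0,-0.05,-0.01],[0,0,0]],[[0,-0.05,-0.01],[0,0,0]],[[0,-0.04,-0.01],[0,0,0]],[[0,-0.03,0],[0,0,0]]]}' >/dev/null; python3 st.py
python3 -m pendant '{"plan":[[[0,-0.025,0],[0,0,0]],[[0,-0.025,0],[0,0,0]],[[0,0,0],[0,0,0]]]}' >/dev/null; python3 st.py
python3 -m pendant '{"plan":[[[0,-0.025,0],[0,0,0]],[[0,0,0],[0,0,0]]]}' >/dev/null; python3 st.py
```

```text
t 15.7 F [-51.18 105.37  47.21] tool x [-1. -0.  0.] z [-0. -0. -1.] tilt 0.04 f [-0.23  0.62 -1.07] open 0.6 grip 0.7625263785121206 j [ 0.08  0.12  2.03 -0.    1.   -1.61]
t 15.95 F [-50.63 103.54  47.7 ] tool x [-1. -0.  0.] z [-0. -0. -1.] tilt 0.03 f [ 0.11  0.09 -0.71] open 0.6 grip 0.21109659931880742 j [ 0.08  0.11  2.03 -0.    1.   -1.61]
t 16.12 F [-50.41 102.73  47.91] tool x [-1. -0.  0.] z [-0. -0. -1.] tilt 0.01 f [-0.37  1.74 -0.98] open 0.5 grip 0.3434945460458039 j [ 0.07  0.11  2.03 -0.    1.   -1.62]
```

```bash

python3 -m pendant '{"plan":[[[0,-0.025,0],[0,0,0]],[[0,0,0],[0,0,0]]]}' >/dev/null; python3 st.py
python3 -m pendant '{"plan":[[[0,-0.02,0],[0,0,0]],[[0,0,0],[0,0,0]]]}' >/dev/null; python3 st.py
```

```text
t 16.28 F [-50.31 101.8   47.97] tool x [-1. -0. -0.] z [ 0. -0. -1.] tilt 0.0 f [ 0.73  1.09 -0.72] open 0.5 grip 0.5273676574961428 j [ 0.07  0.11  2.03 -0.    1.   -1.62]
t 16.45 F [-50.32 101.05  47.98] tool x [-1. -0. -0.] z [ 0. -0. -1.] tilt 0.0 f [ 0.42  0.76 -1.27] open 0.5 grip 0.6254147637901042 j [ 0.07  0.11  2.03 -0.    1.   -1.62]
```

```bash

for i in 1; do python3 -m pendant '{"plan":[[[0,-0.025,0],[0,0,0]],[[0,0,0],[0,0,0]]]}' >/dev/null; python3 st.py; done
python3 -m pendant '{"plan":[[[0,-0.025,0],[0,0,0]],[[0,0,0],[0,0,0]]]}' >/dev/null; python3 st.py
python3 - <<'E'
from h import *
im=viewer.snapshot("scene"); cv2.imwrite("pics/e2.png",im[:,:,::-1]); g=cv2.cvtColor(im,cv2.COLOR_RGB2GRAY).astype(np.float32)
np.set_printoptions(precision=0,suppress=True,linewidth=170)
S=np.arange(-70,-10,2)
for z,xs in((78,(-40,-36,-64,-60)),):   # top of lying foot (34 above rails): its end-face edge
    acc=sum(cv2.remap(g,*[np.array([proj("scene",W((x,s,z))) for s in S],np.float32)[:,i:i+1] for i in(0,1)],cv2.INTER_LINEAR)[:,0] for x in xs)/4
    print(np.c_[S,acc].T)
g0=cv2.cvtColor(cv2.imread("pics/e1.png"),cv2.COLOR_BGR2GRAY).astype(np.float32)
S=np.arange(-40,20,2)
print(np.c_[S,sum(cv2.remap(g0,*[np.array([proj("scene",W((x,s,78))) for s in S],np.float32)[:,i:i+1] for i in(0,1)],cv2.INTER_LINEAR)[:,0] for x in (-40,-36,-64,-60))/4].T)
E
```

```text
t 16.62 F [-50.38 100.87  47.98] tool x [-1. -0. -0.] z [ 0.  0. -1.] tilt -0.11 f [ 0.66  4.63 -0.24] open 0.5 grip 2.585544518806273 j [ 0.07  0.11  2.03  0.    1.   -1.62]
t 16.78 F [-50.4  100.74  48.  ] tool x [-1. -0. -0.] z [ 0.  0. -1.] tilt -0.22 f [ 0.55  8.69 -0.62] open 0.3 grip 4.478763474617153 j [ 0.07  0.11  2.03  0.    1.   -1.62]
[[-70. -68. -66. -64. -62. -60. -58. -56. -54. -52. -50. -48. -46. -44. -42. -40. -38. -36. -34. -32. -30. -28. -26. -24. -22. -20. -18. -16. -14. -12.]
 [112.  94.  75.  73.  89. 126. 151. 161. 161. 161. 161. 159. 150. 127. 108. 102. 104. 109. 113. 120. 127. 135. 138. 141. 140. 132. 125. 123. 122. 122.]]
[[-40. -38. -36. -34. -32. -30. -28. -26. -24. -22. -20. -18. -16. -14. -12. -10.  -8.  -6.  -4.  -2.   0.   2.   4.   6.   8.  10.  12.  14.  16.  18.]
 [ 77.  76.  74.  72.  71.  70.  69.  68.  70.  81. 108. 139. 154. 158. 157. 157. 156. 151. 137. 121. 114. 112. 111. 107. 108. 110. 114. 118. 121. 125.]]
```

The foot is against the stop: force rises sharply and the foot edge is at y=−60. Next I retreat and go behind the clamp arm.

```bash

python3 -m pendant '{"plan":[[[0,0.4,0],[0,0,0]],[[0,0,-0.86],[0,0,0]],[[0,0,-0.86],[0,0,0]],[[0,0,-0.86],[0,0,0]],[[0,0,-0.86],[0,0,0]],[[0,0,-0.86],[0,0,0]],[[-0.66,-0.71,0],[0,0,0]],[[-0.66,-0.71,0],[0,0,0]],[[-0.66,-0.71,0],[0,0,0]],[[-0.66,-0.71,0],[0,0,0]],[[0,0,0],[0,0,0]],[[0,0,0],[0,0,0]]]}' >/dev/null; python3 st.py
python3 - <<'E'
from h import *
im=viewer.snapshot("scene"); cv2.imwrite("pics/e3.png",im[:,:,::-1])
h=cv2.cvtColor(im,cv2.COLOR_RGB2HSV); m=((h[...,0]<8)|(h[...,0]>172))&(h[...,1]>150)&(h[...,2]>60)
n,l,s,c=cv2.connectedComponentsWithStats(m.astype(np.uint8)); print([(s[i],c[i]) for i in range(1,n) if s[i][4]>25])
E
```

```text
t 17.83 F [ 56.01  -0.07 219.53] tool x [-1.  0.  0.] z [-0. -0. -1.] tilt 0.02 f [-0.58  0.15  0.17] open 0.5 grip 0.0 j [-0.09  0.12  1.67 -0.    1.35 -1.78]
[(array([347, 147,  29,  20, 203], dtype=int32), array([361.22660099, 156.74384236])), (array([369, 211,  12,   8,  76], dtype=int32), array([374.53947368, 214.75      ]))]
```

```bash

python3 -m pendant '{"plan":[[[0,0.04,0.6],[0,0,0]],[[0,0,0.6],[0,0,0]],[[0,0,0.4],[0,0,0]],[[0,0,0.19],[0,0,0]],[[0,0,0],[0,0,0]]]}' >/dev/null; python3 st.py
python3 -m pendant '{"plan":[[[0.13,0,0],[0,0,0]],[[0.125,0,0],[0,0,0]],[[0.16,0,0.054],[0,0,0]],[[0.16,0,0.054],[0,0,0]],[[0.16,0,0.054],[0,0,0]],[[0.143,0,0.102],[0,0,0]],[[0.143,0,0.102],[0,0,0]],[[0.143,0,0.102],[0,0,0]]]}' >/dev/null; python3 st.py
python3 -m pendant '{"plan":[[[0.107,0,0.14],[0,0,0]],[[0.107,0,0.14],[0,0,0]],[[0.107,0,0.14],[0,0,0]],[[0.045,0,0.107],[0,0,0]],[[0.045,0,0.107],[0,0,0]],[[0.045,0,0.107],[0,0,0]]]}' >/dev/null; python3 st.py
python3 -m pendant '{"plan":[[[0.02,0,0.1],[0,0,0]],[[0.02,0,0.1],[0,0,0]],[[0.02,0,0.08],[0,0,0]],[[0.01,0,0.05],[0,0,0]],[[0,0,0],[0,0,0]]]}' >/dev/null; python3 st.py
```

```text
t 18.3 F [ 53.52   4.46 146.53] tool x [-1. -0.  0.] z [-0.  0. -1.] tilt -0.03 f [-0.92  0.11  0.26] open 0.3 grip 0.0 j [-0.08  0.19  1.74 -0.    1.22 -1.77]
t 18.97 F [  8.67   3.   130.02] tool x [-1. -0. -0.] z [ 0. -0. -1.] tilt 0.03 f [3.36 0.25 1.99] open 0.1 grip 1.9095563306473196 j [-0.1   0.1   1.86 -0.    1.17 -1.79]
t 19.47 F [-9.79  3.06 99.36] tool x [-1. -0.  0.] z [-0. -0. -1.] tilt 0.01 f [ 0.91 -1.72  2.44] open 0.2 grip 1.5994369734835345 j [-0.11  0.1   1.93 -0.    1.11 -1.8 ]
t 19.88 F [-12.49   3.27  86.26] tool x [-1. -0.  0.] z [-0.  0. -1.] tilt -0.02 f [ 0.09 -0.78  0.2 ] open 0.7 grip 0.24019359175667887 j [-0.11  0.12  1.94  0.    1.09 -1.8 ]
```

```bash

python3 -m pendant '{"plan":[[[0,0,0.03],[0,0,0]],[[0,0,0.02],[0,0,0]],[[0,0,0],[0,0,0]]]}' >/dev/null; python3 st.py
python3 -m pendant '{"plan":[[[0,0,0.02],[0,0,0]],[[0,0,0.01],[0,0,0]],[[0,0,0],[0,0,0]]]}' >/dev/null; python3 st.py
```

```text
t 20.13 F [-12.39   3.29  86.06] tool x [-1. -0.  0.] z [-0.  0. -1.] tilt -0.01 f [-6.13  1.03 11.69] open 0.4 grip 6.02923734637443 j [-0.11  0.12  1.94 -0.    1.09 -1.8 ]
t 20.38 F [-12.31   3.26  85.95] tool x [-1. -0.  0.] z [-0.  0. -1.] tilt -0.01 f [-9.19  1.02 19.18] open 0.6 grip 9.446524085942656 j [-0.11  0.12  1.94 -0.    1.09 -1.8 ]
```

The clamp is hard shut, with the arm's upper face at 86 mm. I'll retreat straight up and verify by pixel numbers.

```bash

python3 -m pendant '{"plan":[[[0,0,-0.2],[0,0,0]],[[0,0,-0.5],[0,0,0]],[[0,0,-0.8],[0,0,0]],[[0,0,-0.8],[0,0,0]],[[0,0,-0.8],[0,0,0]],[[0,0,0],[0,0,0]],[[0,0,0],[0,0,0]],[[0,0,0],[0,0,0]],[[0,0,0],[0,0,0]]]}' >/dev/null; python3 st.py
python3 - <<'E'
from h import *
np.set_printoptions(precision=0,suppress=True,linewidth=170)
im=viewer.snapshot("scene"); cv2.imwrite("pics/e4.png",im[:,:,::-1])
h=cv2.cvtColor(im,cv2.COLOR_RGB2HSV); m=((h[...,0]<8)|(h[...,0]>172))&(h[...,1]>150)&(h[...,2]>60)
n,l,s,c=cv2.connectedComponentsWithStats(m.astype(np.uint8)); print([(s[i],c[i]) for i in range(1,n) if s[i][4]>25])
for e in(0,.08,.16): print(e,[proj("scene",W((50.5+r*np.sin(e),2,79+r*np.cos(e)))) for r in(28,94)])
g=cv2.cvtColor(im,cv2.COLOR_RGB2GRAY).astype(np.float32); S=np.arange(-70,-30,2)
print(np.c_[S,sum(cv2.remap(g,*[np.array([proj("scene",W((x,s,78))) for s in S],np.float32)[:,i:i+1] for i in(0,1)],cv2.INTER_LINEAR)[:,0] for x in (-40,-36,-64,-60))/4].T)
E
```

```text
t 21.13 F [-13.39   3.55 205.49] tool x [-1. -0.  0.] z [-0.  0. -1.] tilt -0.06 f [-1.   -0.08 -0.25] open 0.5 grip 0.0 j [-0.11 -0.03  1.86  0.    1.32 -1.8 ]
[(array([337, 131,   6,  32,  75], dtype=int32), array([339., 145.])), (array([369, 199,  12,  21, 106], dtype=int32), array([375., 213.]))]
0 [array([337., 162.]), array([337., 133.])]
0.08 [array([338., 162.]), array([340., 132.])]
0.16 [array([339., 162.]), array([344., 131.])]
[[-70. -68. -66. -64. -62. -60. -58. -56. -54. -52. -50. -48. -46. -44. -42. -40. -38. -36. -34. -32.]
 [ 98.  85.  72.  72.  84. 112. 127. 131. 129. 128. 127. 125. 121. 111. 106. 105. 107. 107. 105. 102.]]
```

The handle is upright, the foot is at the stop and the robot is clear of everything. Handing in.

```bash
python3 -c "
from station import robot
print(robot.hand_in())"
```

```text
the job is handed in; nothing more can be done
None
```

The bracket lies on its back against the end stop, eased down on a finger and clamped shut. The job was handed in at about 21 s with the robot clear of everything; no verdict was returned, and I did not re-measure the bystanders.

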